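Fish the kitchen timer out of the slot and set it going

TASK

The kitchen timer has slipped into the narrow slot between the tea chest and the bread box: pull it right out of the slot with the bent rake, keeping your gripper off the timer while it is in there, and lay the rake flat on the table beside it. Then set the timer by pressing its three keys one at a time, each fully down for about half a second and then let up again: first the small square key, then the long bar key, then the round key. Press gently, leave the timer lying flat clear of the slot, and do not disturb the jar, the bowl or the funnel.

Things in the scene. Friction and masses are not known exactly. Their poses are not given: they have to be found in the camera images.
- nook: Fixed bamboo tea chest and bread box, 80 mm tall, with a slot 82 mm wide between them, open above and at one end (the mouth). Origin: on the table at the centre of the mouth. y points along the slot, out of the mouth onto free table; the slot runs from y = 0 to a closed end at y = -213 mm. x crosses it: walls at -41 and +41 mm, chest out to x = -151, bread box to x = +171 mm.
- timer: Loose flat white timer, 116 (x) x 60 (y) mm, about 0.17 kg. Origin: centre of its underside; z up. Case top at 30.5 mm, key tops at 38.5 mm. Keys at x = -36 (bar), 0 (round), +36 mm (square), y = -4. Starts flat inside the slot, x axis towards the mouth, near end 15 to 40 mm inside. Its case sinks on a soft foot, up to 6 mm at 1.5 N/mm. Over 20 N on it is too rough.
- key_square_top (a point): Centre of the top face of the small square key (16 x 16 mm); moves with the key. Axes as the timer's.
- key_bar_top (a point): Centre of the top face of the long bar key (14 mm along the timer, 40 mm across it); moves with the key. Axes as the timer's.
- key_round_top (a point): Centre of the top face of the round key (24 mm across); moves with the key. Axes as the timer's.
- key_square (a joint): Depth of the square key in its case, m: 0 up, 0.006 fully down. Spring: starts to give at 0.8 N, fully down at 5 N, springs back. As the case sinks under the push too, a key gets home later than its first position tells: push straight down until the force reaches 6 to 7 N, and hold.
- key_bar (a joint): Depth of the bar key, as for the square key.
- key_round (a joint): Depth of the round key, as for the square key.
- rake: Loose bent rake, 224 mm long, 0.11 kg: bamboo handle block 60 (x) x 24 (y) x 58 mm tall; from its front an 8 mm aluminium rod runs level along +x (underside at 44 mm, passes over the timer), bends straight down at x = 190 mm and ends in a cross foot 48 mm wide (y), 8 mm thick. Origin: centre of the handle's underside; z up. Rests on handle and foot. Grip the handle from above.
- rake_grip (a point): Middle of the handle block, 40 mm above its underside: where to grip. Axes as the rake's.
- rake_toe (a point): Centre of the rake's cross foot, 4 mm above the foot's underside. Axes as the rake's.
- jar: Empty open glass jar, 76 mm across, 110 mm tall. Origin: centre of its underside.
- bowl: Green ceramic bowl, 140 mm across, 60 mm tall. Origin: centre of its underside.
- funnel: Black plastic funnel standing mouth down, 100 mm across, 95 mm tall. Origin: centre of its underside.
Mind the look-alikes: they are no part of the job. Of the things like the timer, leave any that is red; of the rest the smaller one is meant.

How it is judged:
By the outcome, as a careful person would: the job done as asked, in the order asked, and still so for the second after the job is handed in, with the robot touching nothing.
It also fails if it takes over 64 s, if anything falls off the work surface, if the arm or the gripper's body presses on something with over 40 N, if the wrist force passes 120 N, or if a joint passes its speed limit or range.

ROBOT

A 7-joint arm with a two-finger parallel gripper is mounted at the origin on the work surface. World frame = base frame: x ahead of the robot, y to its left, z up, the work surface at z = 0. Lengths are in m, angles in rad, forces in N, time in s.
With the tool pointing down it reaches from about 0.4 to 0.9 m from the base axis. Payload 5.5 kg.
Tool frame: the origin (TCP) lies at the very end of the fingers, on their centre line; the grasp point (between the pads) lies r.pinch_z behind it (r.pinch_z is the distance from the TCP to the grasp point, in m); x points along the fingers, y is the direction in which the jaws open and shut, and the axes are right-handed (so a half turn about x gives the same grasp; the last joint's range is limited). The gripper opens to 85 mm and grips with 20 to 120 N. Pads are 22 mm wide; open, the fingers measure 114 mm over their backs; the gripper's body (76 mm by 85 mm) begins 54 mm behind the grasp point. The pads swing forward as they close: fully open they stand 13 mm farther back than shut.
Start: joints at [1.402, 0.501, -0.427, 1.55, 0.221, 1.138, -0.21], TCP at [0.272, -0.59, 0.231] pointing down, gripper open.
Joint ranges: [-2.88, 2.88], [-0.31, 2.03], [-1.54, 1.56], [0.2, 2.42], [-1.41, 4.55], [0.19, 2.02], [-2.57, 2.57]. Speed limits (rad/s): [2.57, 2.57, 3.14, 3.14, 3.14, 3.14, 3.14].

INTERFACE

Orientations are given as a unit quaternion [x, y, z, w].
In Python, from station import r, cams, job gives the robot as it stands. The module is installed in compiled form; this text tells all that it offers.
- The arm moves only by the tool carry_out, never from a script. Its argument "rows" is a list of rows, each a list of 5 numbers: the opening, from 0 (shut) to 1 (fully open), then the shift along the tool's x, y, z in cm, then the turn about the tool's x in rad. In form: [[hand, dx, dy, dz, turn], ...]. A call has 1 to 5 rows; each row is the pose to reach, as a shift and turn from the pose commanded when the call began, along the tool's axes at that moment; what a row does not reach only later rows make up. A row lasts 1/12 s, in which the tool goes at most 41.7 mm and 7.16 degrees, less where a joint would pass 70% of its speed; a pose out of reach is approached as far as the arm can. A call with a gripper value outside its range is refused whole. The fingers move at their own pace and stop on an object; "force" is the grip in N (left out, the last holds). Time passes only in rows, so rows that repeat a pose let the fingers close. It gives the time, the measured TCP pose, the force and the opening at its end, in the units of the state.
- r.state(): the state, without advancing time (a new reading comes with each control period).
- cams.capture(name): name is "scene" or "top" or "wrist"; returns a dict with "frame" (480x640x3 uint8, red, green, blue), "z_map" (480x640 float32, m along the optical axis (not along the pixel's ray), 0 where there is no reading), "vertical_fov" (degrees; the focal length in pixels is half the picture's height over the tangent of half this angle, whatever the lens; pixels are square), "cx", "cy" (the principal point, pixels), "R" (3x3) and "t" (3): a world point X has camera coordinates R X + t. Camera axes: x right, y down, z forward; pixel columns grow to the right and rows downward; lengths in m; the calibration is good to about 2 mm. A picture is of the moment at which its call begins.
- job.hand_in(): hands the job in, once; it reports no verdict.
Trained networks look in the newest picture that a camera, given by its name, has taken for a name from the list of things; names that differ only in an ending like _2 or _b are one class to them, and where a whole thing is asked for, a point or a joint stands for the part that bears it (a point fixed in the world has none). Each returns a list of dicts, best first, with "score" (0 to 1); they miss things now and then, are a little off and sometimes report something else, mostly with a low value. They report only what shows in the picture. A call takes as long as a camera call. They do not tell look-alikes from the thing itself.
- cams.boxes_of(camera, thing): "extent" ([left, top, right, bottom] in pixels, round what is visible of it).
The state is a dict: "time": time; "joints": joint angles; "joint_vel": joint speeds; "joint_torque": joint torques, N m; "ee_pos": TCP position; "orientation": TCP orientation; "contact_force": force on the tool from outside, world axes, zero at the start; "moment": the same for the moment, N m; "finger_gap": finger opening in m.
Only numpy, scipy, OpenCV 4.12 (cv2) and the standard library are available. Lean on these libraries where they do the work, as an engineer would, in place of code of your own. Each camera call takes 0.05 s, during which the arm holds its last target. There are 200 camera calls.

## Working session

There is one attempt and no reset: what is moved stays moved. The work goes in short steps, Python scripts to look and compute and a tool call to move; the robot and the scene stay as the last step left them, time stands still between calls to the robot, and variables do not carry over. Pictures are saved under pics/ and viewed, about 8 in all and at most 12, crops included, and the job is handed in when it is done.

Besides the shell and the picture viewer there is one more tool, called after ">>>" in YAML: its name, and indented under it one key for each argument. carry_out: Moves the arm, as the interface text tells. Its arguments: {"type":"object","properties":{"rows":{"type":"array"},"force":{"type":"number"}},"required":["rows"]}

```bash
mkdir -p pics; ls
cat > h.py <<'E'
import numpy as np, cv2
from station import r, cams, job
def cap(n):
    c=cams.capture(n); c['f']=240/np.tan(np.radians(c['vertical_fov'])/2); return c
def pts(c):
    z=c['z_map']; v,u=np.mgrid[0:480,0:640]
    P=np.stack([(u-c['cx'])/c['f']*z,(v-c['cy'])/c['f']*z,z],-1)
    W=(P-c['t'])@c['R']; W[z==0]=np.nan; return W
def save(n,im): cv2.imwrite('pics/'+n+'.png',im[...,::-1])
E
python3 - <<'E'
from h import *
print(r.state(), r.pinch_z)
for n in ['scene','top']:
    c=cap(n); save(n+'1',c['frame']); print(n,c['f'],c['cx'],c['cy'],c['R'].round(3).tolist(),c['t'].round(3))
    W=pts(c); np.save(n+'.npy',W)
    for t in ['nook','timer','rake','rake_toe','rake_grip','key_square_top','key_bar_top','jar','bowl','funnel']:
        print(t,[(np.round(b['score'],2),np.round(b['extent']).astype(int).tolist(),W[int((b['extent'][1]+b['extent'][3])/2),int((b['extent'][0]+b['extent'][2])/2)].round(3).tolist()) for b in cams.boxes_of(n,t)])
E
```

```text
pics
{'time': 0.0, 'joints': array([ 1.40221413,  0.50184473, -0.42677813,  1.55143642,  0.22079247,
        1.13832603, -0.21034436]), 'joint_vel': array([-0.00018757, -0.00126457,  0.00058055,  0.00076374,  0.00011159,
       -0.00142456, -0.00083859]), 'joint_torque': array([-1.05003760e-04, -5.69521773e+01, -5.81644535e+00, -2.80943245e+01,
        1.05561130e-02,  1.18933688e-02,  5.94151714e-06]), 'ee_pos': array([ 0.27167978, -0.58973389,  0.23026582]), 'orientation': array([-0.6905651 , -0.1521539 ,  0.69081913, -0.15079114]), 'contact_force': array([ 0.1208154 , -0.31859329,  0.34312183]), 'moment': array([-0.03028601,  0.02295872,  0.01001571]), 'finger_gap': 0.08534576422826495} 0.0187
scene 445.9355845327208 319.21269106032497 241.3091616999098 [[-0.356, 0.934, -0.015], [0.705, 0.258, -0.661], [-0.614, -0.246, -0.75]] [ 0.132 -0.325  1.236]
nook [(np.float64(0.73), [108, 184, 285, 350], [0.651, -0.131, 0.081]), (np.float64(0.47), [234, 254, 242, 262], [0.58, -0.092, 0.04])]
timer [(np.float64(0.83), [195, 245, 256, 263], [0.572, -0.125, 0.03]), (np.float64(0.66), [436, 21
[... 1410 characters left out ...]
64(0.93), [214, 201, 305, 234], [0.537, 0.208, 0.049])]
rake_grip [(np.float64(0.67), [216, 202, 305, 235], [0.545, 0.212, -0.003]), (np.float64(0.49), [403, 188, 416, 206], [0.593, -0.159, 0.039])]
key_square_top [(np.float64(0.62), [195, 303, 204, 310], [0.32, 0.346, 0.042]), (np.float64(0.39), [447, 331, 457, 345], [0.253, -0.253, 0.056])]
key_bar_top [(np.float64(0.4), [408, 189, 414, 204], [0.596, -0.162, 0.036])]
jar [(np.float64(0.69), [293, 104, 323, 146], [0.79, 0.094, 0.009])]
bowl [(np.float64(0.73), [284, 255, 341, 315], [0.377, 0.078, 0.003])]
funnel [(np.float64(0.63), [246, 118, 285, 159], [0.74, 0.199, 0.044]), (np.float64(0.45), [388, 196, 401, 204], [0.585, -0.122, 0.038])]
```

Run:
```python
from h import *
im=cv2.imread('pics/top1.png'); s=im[90:410,170:500]; cv2.imwrite('pics/top1c.png',cv2.resize(s,None,fx=1.8,fy=1.8,interpolation=cv2.INTER_CUBIC))
```

```text
(no output)
```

View pics/top1c.png

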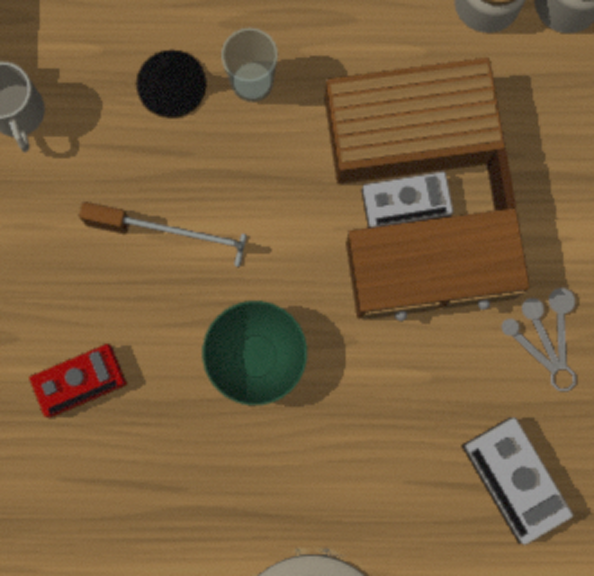

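View pics/scene1.png

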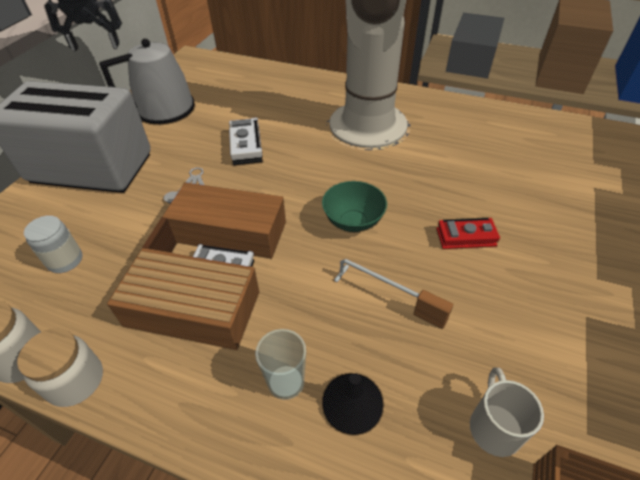

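The top view shows the target white timer in the slot at crop (407,200), the rake at (80–245, 215–250) with its handle on the left, the red timer at (78,380) and the larger white look-alike at (518,480). The mouth faces world +y, and there is a free corridor between the bowl and the jar. Next I measure the poses.

```bash
cat >> h.py <<'E'
def region(W,x,y,z):
    m=(W[...,0]>x[0])&(W[...,0]<x[1])&(W[...,1]>y[0])&(W[...,1]<y[1])&(W[...,2]>z[0])&(W[...,2]<z[1]); return m
def rect(P):
    (c,s,a)=cv2.minAreaRect((P[:,:2]*1000).astype(np.float32)); 
    return np.round(c,1),np.round(s,1),round(a,2)
E
python3 - <<'E'
from h import *
from scipy.spatial.transform import Rotation as R
s=r.state(); M=R.from_quat(s['orientation']).as_matrix(); print('tool axes (cols)\n',M.round(3))
W=np.load('top.npy'); S=np.load('scene.npy')
for n,w in (('top',W),('scene',S)):
    print(n)
    m=region(w,(.4,.8),(-.35,0.02),(.07,.09)); k,lab=cv2.connectedComponents(m.astype(np.uint8))
    for i in range(1,k):
        P=w[lab==i]
        if len(P)>150: print('nook top',len(P),rect(P),P[:,2].mean().round(4))
    m=region(w,(.5,.66),(-.22,-.02),(.024,.045)); P=w[m]; print('timer',len(P),rect(P),np.percentile(P[:,2],[10,50,90]).round(4))
    m=region(w,(.45,.65),(.24,.4),(.045,.07)); P=w[m]; print('handle top',len(P),rect(P),P[:,2].mean().round(4))
    m=region(w,(.45,.65),(.1,.24),(.035,.07)); P=w[m]; print('rod',len(P),rect(P),P[:,2].mean().round(4), P[:,1].min())
    m=region(w,(.45,.6),(.1,.2),(.004,.03)); P=w[m]; print('foot',len(P),rect(P) if len(P) else 0)
    for nm,b in (('jar',((.69,.85),(.03,.16),(.09,.13))),('funnel',((.69,.85),(.13,.28),(.02,.1))),('bowl',((.28,.47),(-.02,.18),(.05,.075)))):
        P=w[region(w,*b)]; print(nm,len(P),P[:,:2].min(0).round(3),P[:,:2].max(0).round(3))
    m=region(w,(.5,.66),(-.28,-.03),(-.02,.012));
E
```

```text
tool axes (cols)
 [[ 0.     0.419 -0.908]
 [-0.    -0.908 -0.419]
 [-1.     0.    -0.   ]]
top
nook top 9393 (array([ 597.1, -148.5]), array([326. , 226.9]), 8.35) 0.0802
timer 1271 (array([ 571.7, -116.8]), array([193.1, 152.7]), 85.76) [0.0264 0.0313 0.0392]
handle top 290 (array([581.9, 328.9]), array([191.6,  40.5]), 56.71) 0.0565
rod 193 (array([531.3, 170.2]), array([143. ,   9.1]), 78.64) 0.0503 0.10037538541772663
foot 223 (array([525. , 149.3]), array([ 98.7, 149.8]), 89.99)
jar 310 [0.725 0.054] [0.8   0.126]
funnel 746 [0.713 0.161] [0.798 0.245]
bowl 503 [0.302 0.009] [0.439 0.148]
scene
nook top 12653 (array([ 597.3, -147.4]), array([325.5, 227.2]), 8.19) 0.0798
timer 1419 (array([ 592.5, -123.4]), array([159.9, 178.2]), 8.19) [0.0279 0.0315 0.0405]
handle top 564 (array([555.3, 279.2]), array([79.8, 25.8]), 78.97) 0.0553
rod 326 (array([532.1, 170.1]), array([142.9,   9.6]), 78.27) 0.0499 0.10012974000826066
foot 79 (array([528.7, 114.8]), array([58.9, 39. ]), 42.87)
jar 908 [0.725 0.052] [0.801 0.127]
funnel 2035 [0.718 0.165] [0.8   0.247]
bowl 636 [0.3   0.011] [0.439 0.149]
```

Run:
```python
from h import *
W={'top':np.load('top.npy'),'scene':np.load('scene.npy')}
a=np.radians(8.27); X=np.array([np.cos(a),np.sin(a)]); Y=np.array([-X[1],X[0]]); O=np.array([.571,-.0375])
b=np.radians(78.45); RX=-np.array([np.cos(b),np.sin(b)]); RY=np.array([-RX[1],RX[0]])
for n,w in W.items():
    print(n); q=w[...,:2]-O; nx=q@X; ny=q@Y; z=w[...,2]
    for z0,z1 in((.07,.09),):
        m=(z>z0)&(z<z1)&(abs(ny+.1)<.08)
        print('walls x: left max',np.nanmax(nx[m&(nx<0)]),'right min',np.nanmin(nx[m&(nx>0)]), 'outer',nx[m&(nx<0)&(nx>-.2)].min(),nx[m&(nx<.2)].max())
        m=(z>z0)&(z<z1)&(abs(nx)<.03)&(ny<0)&(ny>-.3); print('back y',ny[m].max(),ny[m].min())
        m=(z>z0)&(z<z1)&(abs(nx)<.17)&(ny<.05)&(ny>-.3); print('mouth y',np.percentile(ny[m],[99,99.9,100]))
    m=(abs(nx)<.038)&(ny<.02)&(ny>-.2)&(z>.027)&(z<.045)
    P=np.stack([nx[m],ny[m]],1); print('timer nook',rect(P), np.percentile(ny[m],[0,.5,99.5,100]).round(4),np.percentile(nx[m],[0,.5,99.5,100]).round(4))
    q=w[...,:2]-np.array([.5545,.284])
    rx=q@RX; ry=q@RY; m=(abs(rx)<.06)&(abs(ry)<.03)&(z>.05)&(z<.065); print('handle',rect(np.stack([rx[m],ry[m]],1)),np.percentile(z[m],[10,50,90]))
    m=(abs(rx-.11)<.05)&(abs(ry)<.03)&(z>.04); print('rod ry med near/far',np.median(ry[m&(rx<.09)]),np.median(ry[m&(rx>.13)]))
    m=(abs(rx-.18)<.04)&(abs(ry)<.04)&(z>.035); print('rod end',rx[m].max(),ry[m&(rx>.17)].mean())
    m=(abs(rx-.18)<.06)&(abs(ry)<.05)&(z>.004)&(z<.02); print('foot',rect(np.stack([rx[m],ry[m]],1)))
# timer key colours
im=cams.capture('scene')['frame']
```

```text
top
walls x: left max -0.039552509536320876 right min 0.04012303493171754 outer -0.15329290731867112 0.17279685262844663
back y -0.21217988060242643 -0.22614171116243312
mouth y [-2.27865007e-03 -3.89612866e-04 -2.64754839e-05]
timer nook (array([  1.4, -92. ]), array([ 61.7, 115.8]), 2.14) [-0.1498 -0.1487 -0.0347 -0.034 ] [-0.0293 -0.0284  0.0322  0.0338]
handle (array([12. ,  0.2]), array([93.1, 24.8]), 0.34) [0.05224294 0.05710236 0.06146878]
rod ry med near/far -0.00036220852952144247 -0.0004760803379862906
rod end 0.18925397523880175 -0.00032628296574288833
foot (array([179.7,   0.4]), array([ 99.3, 118.7]), 89.65)
scene
walls x: left max -0.03849545339181109 right min 0.04112861306783865 outer -0.1517537815971417 0.17306715214624535
back y -0.21117187643599392 -0.2261002585488307
mouth y [-0.00022237  0.00059025  0.00119016]
timer nook (array([ -8.5, -90.9]), array([ 43.1, 114.8]), 0.03) [-0.1483 -0.147  -0.0338 -0.0335] [-0.0301 -0.0283  0.0125  0.013 ]
handle (array([12. ,  1.8]), array([94.7, 25.8]), 0.52) [0.05162304 0.0571449  0.05894532]
rod ry med near/far 0.002742429524730483 0.00206964239063874
rod end 0.18780924474837568 0.0020075651469819633
foot (array([170.5,   7.9]), array([40.8, 56.5]), 57.9)
```

Everything agrees with the given sizes: slot walls at about ±40 mm, the timer's near end 34 mm inside, and a 62 mm gap behind it. The rake origin is near (0.556, 0.288). Now I move over the rake at a safe height.

>>> carry_out:
  rows:
    - [1,0,-2.7,-2.5,0]
    - [1,0,-5.4,-5.0,0]
    - [1,0,-8.1,-7.5,0]
    - [1,0,-10.8,-10,0]
    - [1,0,-13.5,-12.5,0]
  force: 60

```text
time: 1.57
ee_pos: [0.3294, -0.4138, 0.2314]
orientation: [0.691, 0.151, -0.691, 0.152]
contact_force: [-0.3, 0.2, -1.2]
finger_gap: 0.0852
```

>>> carry_out:
  rows:
    - [1,0,-2.7,-2.5,0]
    - [1,0,-5.4,-5.0,0]
    - [1,0,-8.1,-7.5,0]
    - [1,0,-10.8,-10,0]
    - [1,0,-13.5,-12.5,0]

```text
time: 1.98
ee_pos: [0.3864, -0.2389, 0.2316]
orientation: [0.691, 0.151, -0.691, 0.152]
contact_force: [0.1, -1.0, 0.6]
finger_gap: 0.0854
```

>>> carry_out:
  rows:
    - [1,0,-2.7,-2.5,0]
    - [1,0,-5.4,-5.0,0]
    - [1,0,-8.1,-7.5,0]
    - [1,0,-10.8,-10,0]
    - [1,0,-13.5,-12.5,0]

```text
time: 2.4
ee_pos: [0.4435, -0.0639, 0.2318]
orientation: [0.691, 0.151, -0.69, 0.152]
contact_force: [0.7, -1.0, -0.6]
finger_gap: 0.0851
```

>>> carry_out:
  rows:
    - [1,0,-2.7,-2.5,0]
    - [1,0,-5.4,-5.0,0]
    - [1,0,-8.1,-7.5,0]
    - [1,0,-10.8,-10,0]
    - [1,0,-13.5,-12.5,0]

```text
time: 2.82
ee_pos: [0.5006, 0.111, 0.2316]
orientation: [0.691, 0.151, -0.69, 0.151]
contact_force: [0.5, 0.2, -0.4]
finger_gap: 0.0852
```

>>> carry_out:
  rows:
    - [1,0,-2.7,-2.5,0]
    - [1,0,-5.4,-5.0,0]
    - [1,0,-8.1,-7.5,0]
    - [1,0,-10.8,-10,0]
    - [1,0,-13.5,-12.5,0]

```text
time: 3.23
ee_pos: [0.5576, 0.2859, 0.2312]
orientation: [0.691, 0.151, -0.691, 0.151]
contact_force: [-0.3, 0.6, 0.5]
finger_gap: 0.0856
```

>>> carry_out:
  rows:
    - [1,0,0,0,-0.12]
    - [1,0,0,0,-0.24]
    - [1,0,0,0,-0.36]
    - [1,0,0,0,-0.48]
    - [1,0,0,0,-0.6]

```text
time: 3.65
ee_pos: [0.5572, 0.2844, 0.2312]
orientation: [-0.614, -0.351, 0.614, -0.351]
contact_force: [0.2, -0.2, 1.2]
finger_gap: 0.0856
```

>>> carry_out:
  rows:
    - [1,0,0,0,-0.12]
    - [1,0,0,0,-0.24]
    - [1,0,0,0,-0.337]
    - [1,0,0,0,-0.337]
    - [1,0,0,0,-0.337]

```text
time: 4.07
ee_pos: [0.5572, 0.2842, 0.2312]
orientation: [-0.549, -0.446, 0.549, -0.446]
contact_force: [-0.5, 0.6, -0.3]
finger_gap: 0.0855
```

```bash
cat >> h.py <<'E'
from scipy.spatial.transform import Rotation as Rot
def delta(p,ydir=None,s=None):
    s=s or r.state(); M=Rot.from_quat(s['orientation']).as_matrix(); d=M.T@(np.array(p)-s['ee_pos'])*100
    t=0.
    if ydir is not None:
        v=M.T@np.array([ydir[0],ydir[1],0.]); t=np.arctan2(v[2],v[1])
    return d.round(2),round(float(t),4)
a=np.radians(8.27); NX=np.array([np.cos(a),np.sin(a)]); NY=np.array([-NX[1],NX[0]]); NO=np.array([.571,-.0375])
E
python3 - <<'E'
from h import *
c=cap('wrist'); w=pts(c); save('wrist1',c['frame']); z=w[...,2]
b=np.radians(78.45); RX=-np.array([np.cos(b),np.sin(b)]); RY=np.array([-RX[1],RX[0]])
q=w[...,:2]-np.array([.5564,.2884]); rx=q@RX; ry=q@RY
m=(abs(rx)<.06)&(abs(ry)<.04)&(z>.052)&(z<.064); print('handle',m.sum(),rect(np.stack([rx[m],ry[m]],1)),np.median(z[m]))
for k in (.05,.1,.15): 
    m=(abs(rx-k)<.02)&(abs(ry)<.03)&(z>.04); print(k,m.sum(),np.median(ry[m]))
print(delta([.5564,.2884,.0215],RY))
E
```

```text
handle 1619 (array([15.8,  1.1]), array([23.4, 87.7]), 89.35) 0.05824098870507022
0.05 300 0.00100705044913939
0.1 256 0.0008136813221223223
0.15 227 0.0006360268436770112
(array([20.97, -0.17, -0.4 ]), -0.0039)
```

View pics/wrist1.png

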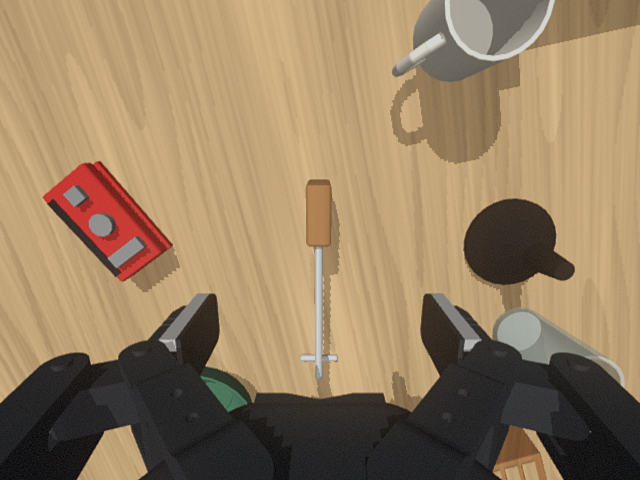

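The rake lies centred between the open fingers, with its handle at about (318,212) and its foot at about (318,358), and it is square to the jaws. I descend and grip.

>>> carry_out:
  rows:
    - [1,4,-0.1,-0.3,0]
    - [1,8,-0.1,-0.3,0]
    - [1,12,-0.1,-0.3,0]
    - [1,15,-0.1,-0.3,0]
    - [1,17.5,-0.1,-0.3,0]

```text
time: 4.53
ee_pos: [0.5558, 0.2863, 0.0535]
orientation: [-0.548, -0.446, 0.549, -0.446]
contact_force: [0.7, 0.5, -0.4]
finger_gap: 0.0854
```

>>> carry_out:
  rows:
    - [1,1.5,0,0,0]
    - [1,2.7,0,0,0]
    - [1,3.4,0,0,0]
    - [0,3.4,0,0,0]
    - [0,3.4,0,0,0]
  force: 60

```text
time: 4.95
ee_pos: [0.5575, 0.288, 0.0233]
orientation: [0.548, 0.447, -0.547, 0.447]
contact_force: [-0.3, 0.5, 0.6]
finger_gap: 0.0636
```

>>> carry_out:
  rows:
    - [0,0,0,0,0]
    - [0,0,0,0,0]
    - [0,0,0,0,0]
    - [0,0,0,0,0]

```text
time: 5.28
ee_pos: [0.5576, 0.2878, 0.0235]
orientation: [0.549, 0.447, -0.547, 0.447]
contact_force: [-0.5, 0.2, 4.9]
finger_gap: 0.0235
```

>>> carry_out:
  rows:
    - [0,-1.5,0,0,0]
    - [0,-4,0,0,0]
    - [0,-7,0,0,0]
    - [0,-10,0,0,0]
    - [0,-11.5,0,0,0]

```text
time: 5.7
ee_pos: [0.5579, 0.2889, 0.1419]
orientation: [0.549, 0.447, -0.546, 0.447]
contact_force: [0.3, 0.2, -0.4]
finger_gap: 0.0228
```

>>> carry_out:
  rows:
    - [0,0,0.5,2,-0.07]
    - [0,0,1.3,5,-0.14]
    - [0,0,2.1,8.5,-0.21]
    - [0,0,3,12,-0.28]
    - [0,0,3.7,15,-0.346]

```text
time: 6.12
ee_pos: [0.5628, 0.1302, 0.1373]
orientation: [0.461, 0.535, -0.463, 0.536]
contact_force: [0.5, -0.6, -0.7]
finger_gap: 0.0231
```

Run:
```python
from h import *
s=r.state(); print(s['ee_pos'],s['finger_gap'],s['contact_force'])
q=NO+.018*NY+.001*NX
print(delta([q[0],q[1],s['ee_pos'][2]],NX))
```

```text
[0.56276591 0.13016905 0.13727184] 0.023098456930516355 [ 0.48223298 -0.58973902 -0.73773339]
(array([ 0.02, -1.53, 14.91]), 0.0024)
```

>>> carry_out:
  rows:
    - [0,0,-0.4,3,0]
    - [0,0,-0.8,6.5,0]
    - [0,0,-1.1,10,0]
    - [0,0,-1.4,13,0]
    - [0,0,-1.5,14.9,0]

```text
time: 6.53
ee_pos: [0.569, -0.0216, 0.137]
orientation: [0.463, 0.533, -0.465, 0.534]
contact_force: [-0.1, -0.9, -1.2]
finger_gap: 0.0231
```

Run:
```python
from h import *
s=r.state(); print(s['time'],s['ee_pos'],s['finger_gap'],s['contact_force'],(s['ee_pos'][:2]-NO)@NX,(s['ee_pos'][:2]-NO)@NY)
for n in ('top','scene'):
    c=cap(n); s=r.state();save(n+'2',c['frame']); w=pts(c); z=w[...,2]; q=w[...,:2]-NO; nx=q@NX; ny=q@NY
    m=(abs(nx)<.035)&(ny<-.05)&(ny>-.2)&(z>.09)&(z<.2)
    print(n,m.sum(),'rod end ny',ny[m].min(),'nx mid',np.median(nx[m&(ny<-.1)]),np.median(nx[m&(ny>-.1)]),'z',np.median(z[m&(ny>-.1)]),np.median(z[m&(ny<-.1)]))
    m=(abs(nx)<.045)&(ny<-.14)&(ny>-.2)&(z>.09)&(z<.125); P=w[m]
    print('foot',m.sum(), nx[m].min() if m.any() else 0, nx[m].max() if m.any() else 0, ny[m].mean() if m.any() else 0, z[m].min() if m.any() else 0)
    m=(abs(nx)<.038)&(ny<.02)&(ny>-.2)&(z>.027)&(z<.045); print('timer far',np.percentile(ny[m],[0.5,99.5]))
im=cv2.imread('pics/top2.png')[110:290,300:480]; im2=cv2.imread('pics/scene2.png')[130:370,80:400]
o=np.zeros((540,1260,3),np.uint8); o=np.hstack([cv2.resize(im,(400,400)),cv2.resize(im2,(400,300)).copy() if 0 else cv2.copyMakeBorder(cv2.resize(im2,(400,300)),0,100,0,0,0)]); cv2.imwrite('pics/c2.png',o)
```

```text
6.5333 [ 0.56902475 -0.02158465  0.13697167] 0.023064048575584726 [-0.05466609 -0.89279796 -1.21075474] 0.00033452448880084485 0.01603396697170476
top 42 rod end ny -0.177502233208506 nx mid -0.0002326887437978979 nan z nan 0.15690036290486642
foot 10 0.015131744595577644 0.021274664344534386 -0.17262246732699943 0.11577457779105887
timer far [-0.05658491 -0.0335192 ]
scene 435 rod end ny -0.18010542941425048 nx mid 0.0005198042344417209 0.0015021967362708298 z 0.16364255908531053 0.15933091997493518
foot 90 -0.0240018186837077 0.021471337838950277 -0.1750654580130132 0.11507778306621794
timer far [-0.14711421 -0.03375484]
  return _methods._mean(a, axis=axis, dtype=dtype,
  ret = ret.dtype.type(ret / rcount)
```

View pics/c2.png

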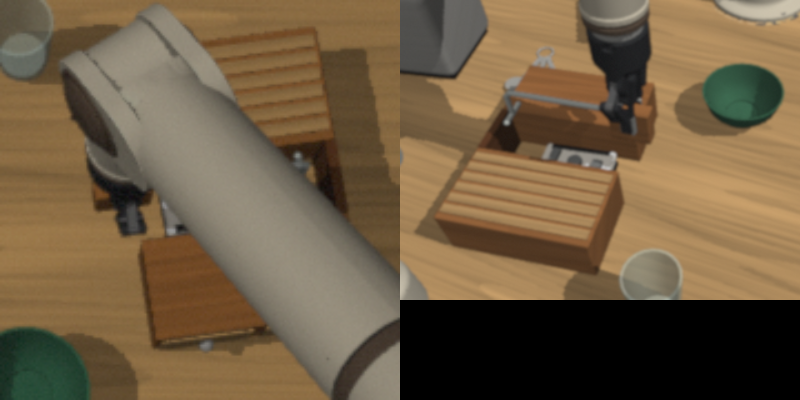

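The rake hangs level over the slot. Its foot is at nook y ≈ -175 mm, behind the timer's far end (≈ -149 mm), and well inside the walls. I lower it.

>>> carry_out:
  rows:
    - [0,2,0,0,0]
    - [0,5,0,0,0]
    - [0,8,0,0,0]
    - [0,10,0,0,0]
    - [0,10.9,0,0,0]

```text
time: 7.05
ee_pos: [0.5672, -0.0158, 0.0256]
orientation: [0.462, 0.536, -0.463, 0.534]
contact_force: [-0.9, -0.3, -1.4]
finger_gap: 0.0235
```

>>> carry_out:
  rows:
    - [0,0,0,0,0]
    - [0,0,0,0,0]

```text
time: 7.22
ee_pos: [0.5697, -0.0155, 0.0289]
orientation: [0.463, 0.535, -0.462, 0.535]
contact_force: [-0.2, 0.4, -0.9]
finger_gap: 0.0231
```

Run:
```python
from h import *
s=r.state(); print(s['time'],s['ee_pos'],s['finger_gap'],s['contact_force'],(s['ee_pos'][:2]-NO)@NX,(s['ee_pos'][:2]-NO)@NY)
for n in ('scene',):
    c=cap(n); save(n+'3',c['frame']); w=pts(c); z=w[...,2]; q=w[...,:2]-NO; nx=q@NX; ny=q@NY
    m=(abs(nx)<.02)&(ny<-.05)&(ny>-.2)&(z>.044)&(z<.07)
    print(n,m.sum(),'rod end ny',ny[m].min(),'nx',np.median(nx[m]),'z',np.median(z[m&(ny>-.1)]),np.median(z[m&(ny<-.1)]))
    m=(abs(nx)<.038)&(ny<.02)&(ny>-.2)&(z>.027)&(z<.042); print('timer',np.percentile(ny[m],[0.5,99.5]))
q=NO+.215*NY; print(delta([q[0],q[1],s['ee_pos'][2]],NX))
```

```text
7.2167 [ 0.56971752 -0.01549682  0.02887455] 0.02306544594429972 [-0.15192253  0.43210211 -0.85257752] 0.001895746562314598 0.021958844054371235
scene 235 rod end ny -0.16833491032852535 nx 0.0036481908832001523 z 0.05542762076601325 0.055343467450327595
timer [-0.16754314  0.01407777]
(array([  0.08,  -0.25, -19.33]), 0.0005)
```

>>> carry_out:
  rows:
    - [0,0,-0.1,-0.6,0]
    - [0,0,-0.2,-1.2,0]
    - [0,0,-0.2,-1.8,0]
    - [0,0,-0.2,-2.6,0]
    - [0,0,-0.2,-3.6,0]

```text
time: 7.68
ee_pos: [0.5626, 0.0187, 0.0288]
orientation: [0.463, 0.534, -0.463, 0.535]
contact_force: [0.4, -1.7, -0.7]
finger_gap: 0.0234
```

>>> carry_out:
  rows:
    - [0,0,0,-1.2,0]
    - [0,0,0,-2.4,0]
    - [0,0,0,-3.6,0]
    - [0,0,0,-4.8,0]
    - [0,0,0,-6,0]

```text
time: 8.1
ee_pos: [0.5534, 0.0797, 0.0283]
orientation: [0.463, 0.535, -0.463, 0.535]
contact_force: [0.7, -1.6, -0.2]
finger_gap: 0.0228
```

```bash
cat >> h.py <<'E'
def look(n,tag):
    s=r.state(); print(s['time'],s['ee_pos'].round(4),s['finger_gap'].round(4),s['contact_force'].round(2),'nook',((s['ee_pos'][:2]-NO)@NX).round(4),((s['ee_pos'][:2]-NO)@NY).round(4))
    c=cap(n); save(tag,c['frame']); w=pts(c); z=w[...,2]; q=w[...,:2]-NO; nx=q@NX; ny=q@NY
    return c,w,nx,ny,z
E
python3 - <<'E'
from h import *
c,w,nx,ny,z=look('scene','scene4')
m=(abs(nx)<.038)&(ny<.1)&(ny>-.2)&(z>.026)&(z<.032); print('timer',np.percentile(ny[m],[0.5,99.5]),np.percentile(nx[m],[0.5,99.5]))
print(np.histogram(ny[m],12))
E
```

```text
Traceback (most recent call last):
  File "h.py", line 24, in look
    s=r.state(); print(s['time'],s['ee_pos'].round(4),s['finger_gap'].round(4),s['contact_force'].round(2),'nook',((s['ee_pos'][:2]-NO)@NX).round(4),((s['ee_pos'][:2]-NO)@NY).round(4))
                                                      ^^^^^^^^^^^^^^^^^^^^^
AttributeError: 'float' object has no attribute 'round'
```

The wrist feels about 1.7 N of drag, so the timer is coming along. I keep pulling.

>>> carry_out:
  rows:
    - [0,0,0,-1.2,0]
    - [0,0,0,-2.4,0]
    - [0,0,0,-3.6,0]
    - [0,0,0,-4.8,0]
    - [0,0,0,-6,0]

```text
time: 8.52
ee_pos: [0.5449, 0.1387, 0.0283]
orientation: [0.463, 0.535, -0.463, 0.535]
contact_force: [0.6, -2.1, -0.0]
finger_gap: 0.0233
```

>>> carry_out:
  rows:
    - [0,0,0,-1.2,0]
    - [0,0,0,-2.4,0]
    - [0,0,0,-3.4,0]
    - [0,0,0,-4.2,0]
    - [0,0,0,-4.6,0]

```text
time: 8.93
ee_pos: [0.5381, 0.1849, 0.0284]
orientation: [0.463, 0.535, -0.462, 0.535]
contact_force: [0.6, -1.6, 0.3]
finger_gap: 0.0232
```

```bash
sed -i "s/s\['finger_gap'\].round(4)/round(s['finger_gap'],4)/" h.py
python3 - <<'E'
from h import *
c,w,nx,ny,z=look('scene','scene4')
m=(abs(nx)<.07)&(ny<.2)&(ny>-.2)&(z>.022)&(z<.0335); m&=(abs(nx)<.038)|(ny>.01)
print('timer',np.percentile(ny[m],[0.5,99.5]),np.percentile(nx[m],[0.5,99.5]))
cv2.imwrite('pics/c4.png',cv2.resize(c['frame'][130:430,80:480,::-1],(800,600)))
E
```

```text
8.9333 [0.5381 0.1849 0.0284] 0.0232 [ 0.62 -1.57  0.32] nook -0.0005 0.2248
timer [0.03468126 0.17357732] [-0.02524859  0.03624836]
```

View pics/c4.png

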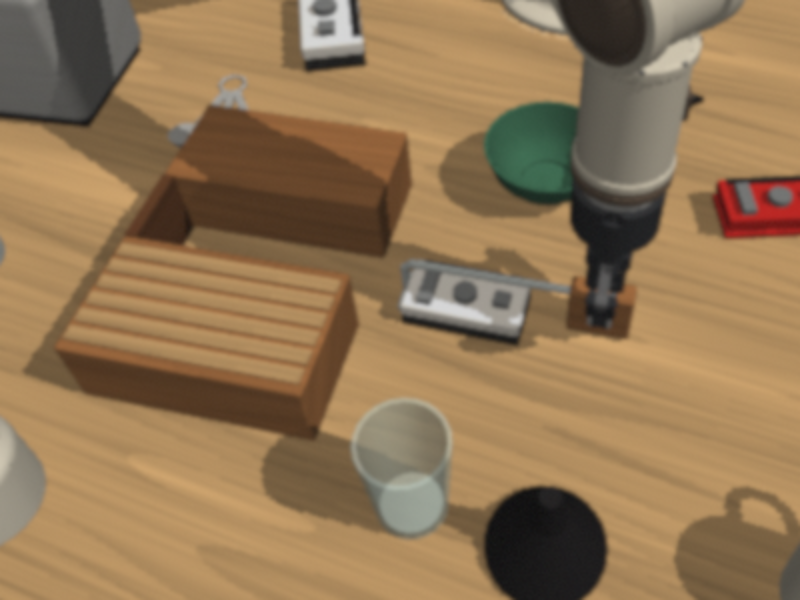

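The timer is fully out, its far end about 35 mm beyond the mouth and upright. I back the foot off, lift, move the rake aside onto the free strip between the timer and the jar, and set it down.

>>> carry_out:
  rows:
    - [0,0,0,0.5,0]
    - [0,0,0,1,0]
    - [0,-2,0,1,0]
    - [0,-4.5,0,1,0]
    - [0,-5.5,0,1,0]

```text
time: 9.4
ee_pos: [0.5413, 0.1726, 0.0854]
orientation: [0.464, 0.534, -0.462, 0.535]
contact_force: [0.7, 0.7, 0.2]
finger_gap: 0.0236
```

>>> carry_out:
  rows:
    - [0,0,1.5,0,0]
    - [0,0,3.5,-1,0]
    - [0,0,5.5,-2,0]
    - [0,0,7.3,-3,0]
    - [0,0,8.2,-3,0]

```text
time: 9.82
ee_pos: [0.6185, 0.2163, 0.0834]
orientation: [0.464, 0.535, -0.462, 0.535]
contact_force: [0.2, -0.0, -0.6]
finger_gap: 0.0231
```

>>> carry_out:
  rows:
    - [0,0,0,0,0]
    - [0,1.5,0,0,0]
    - [0,3.5,0,0,0]
    - [0,5,0,0,0]
    - [0,5.4,0,0,0]

```text
time: 10.23
ee_pos: [0.6138, 0.212, 0.0251]
orientation: [0.461, 0.535, -0.465, 0.534]
contact_force: [-0.3, -0.4, -1.4]
finger_gap: 0.0234
```

>>> carry_out:
  rows:
    - [0,0,0,0,0]
    - [0,0,0,0,0]

```text
time: 10.4
ee_pos: [0.6163, 0.2144, 0.0291]
orientation: [0.463, 0.535, -0.463, 0.534]
contact_force: [0.4, 0.3, -0.4]
finger_gap: 0.0234
```

>>> carry_out:
  rows:
    - [0,0.2,0,0,0]
    - [0,0.4,0,0,0]
    - [0,0.5,0,0,0]
    - [0,0.5,0,0,0]

```text
time: 10.73
ee_pos: [0.617, 0.2146, 0.0245]
orientation: [0.463, 0.535, -0.463, 0.535]
contact_force: [0.1, 0.0, -1.9]
finger_gap: 0.0233
```

>>> carry_out:
  rows:
    - [0.6,0,0,0,0]
    - [0.6,0,0,0,0]
    - [0.6,0,0,0,0]
    - [0.6,0,0,0,0]

```text
time: 11.07
ee_pos: [0.617, 0.2147, 0.0246]
orientation: [0.463, 0.535, -0.463, 0.535]
contact_force: [-0.4, 0.4, -0.3]
finger_gap: 0.0511
```

>>> carry_out:
  rows:
    - [0.6,-1,0,0,0]
    - [0.6,-3,0,0,0]
    - [0.6,-6,0,0,0]
    - [0.6,-10,0,0,0]
    - [0.6,-13,0,0,0]

```text
time: 11.48
ee_pos: [0.617, 0.2153, 0.1576]
orientation: [0.463, 0.535, -0.462, 0.535]
contact_force: [0.2, 0.5, 0.3]
finger_gap: 0.0516
```

>>> carry_out:
  rows:
    - [0,0,-3,3,0]
    - [0,0,-6,6,0]
    - [0,0,-8,8,0]
    - [0,0,-8,8,0]
    - [0,0,-8,8,0]
  force: 30

```text
time: 11.9
ee_pos: [0.5489, 0.1217, 0.1549]
orientation: [0.463, 0.533, -0.464, 0.535]
contact_force: [-0.4, -0.1, 0.4]
finger_gap: 0.0001
```

Run:
```python
from h import *
c,w,nx,ny,z=look('wrist','wrist5')
c2,w2,nx2,ny2,z2=look('scene','scene5')
for a in ((nx,ny,z),(nx2,ny2,z2)):
    x,y,h=a
    m=(x>-.06)&(x<.05)&(y>.01)&(y<.19)&(h>.024)&(h<.034); k,l,st,_=cv2.connectedComponentsWithStats(m.astype(np.uint8))
    m=l==1+np.argmax(st[1:,4]); print('case',m.sum(),rect(np.stack([x[m],y[m]],1)),np.median(h[m]))
    m=(x>-.06)&(x<.05)&(y>.01)&(y<.19)&(h>.0352)&(h<.044); k,l,st,_=cv2.connectedComponentsWithStats(m.astype(np.uint8))
    for i in range(1,k):
        if st[i,4]>15: mm=l==i; print('key',st[i,4],rect(np.stack([x[mm],y[mm]],1)),np.median(h[mm]))
    m=(x>.05)&(x<.13)&(y>-.0)&(y<.3)&(h>.03)&(h<.07); print('rake',m.sum(),rect(np.stack([x[m],y[m]],1)),np.percentile(h[m],[5,50,95]))
```

```text
11.9 [0.5489 0.1217 0.1549] 0.0001 [-0.41 -0.08  0.44] nook 0.0011 0.1607
11.95 [0.5497 0.1235 0.1553] -0.0002 [-0.7   0.36 -0.01] nook 0.0021 0.1624
case 3256 (array([  6.2, 117. ]), array([73.8, 59.5]), 88.57) 0.030980181685397727
key 376 (array([ 10.1, 131.7]), array([16. , 15.8]), 87.84) 0.03900174198520735
rake 5882 (array([ 81.4, 175.9]), array([190.3,  24.6]), 89.59) [0.04011799 0.05712187 0.05928653]
case 1299 (array([ 5.6, 98.3]), array([116.3,  61.6]), 88.62) 0.03004099327254313
key 128 (array([ 8.3, 62.4]), array([14.2, 41.5]), 88.44) 0.037930322149380746
key 104 (array([10.5, 98.6]), array([23.2, 21. ]), 13.5) 0.038137520642270606
key 63 (array([ 10.3, 134.4]), array([16.4, 15.6]), 1.7) 0.03790242928912942
rake 1227 (array([ 90.5, 136.9]), array([273.9,  78.5]), 89.98) [0.034118   0.0516371  0.05919658]
```

View pics/wrist5.png

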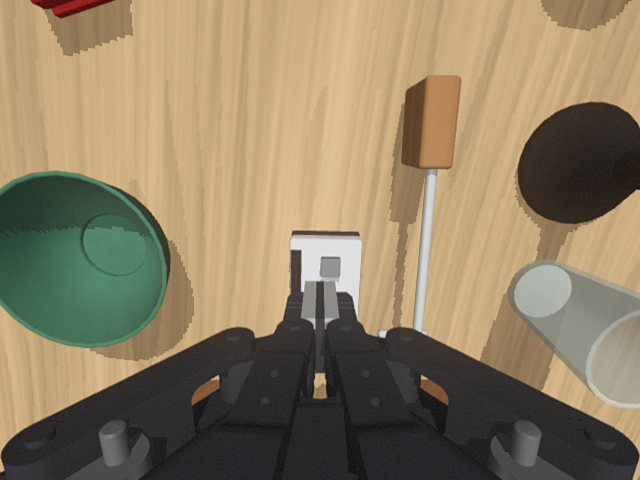

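The rake lies flat at nook x ≈ 82 mm, clear of the timer, jar and funnel, and nothing else moved. The timer's square key shows at (330,266). I go above the square key with the fingers shut.

>>> carry_out:
  rows:
    - [0,3,0.4,1.5,0]
    - [0,6,0.8,2.95,0]
    - [0,9,0.8,2.95,0]
    - [0,10.3,0.8,2.95,0]
    - [0,10.6,0.8,2.95,0]

```text
time: 12.42
ee_pos: [0.5597, 0.0974, 0.0459]
orientation: [0.462, 0.536, -0.463, 0.534]
contact_force: [-0.6, -0.6, -0.1]
finger_gap: -0.0001
```

>>> carry_out:
  rows:
    - [0,0,0,0,0]
    - [0,0,0,0,0]
    - [0,0,0,0,0]

```text
time: 12.67
ee_pos: [0.5625, 0.0975, 0.0502]
orientation: [0.463, 0.534, -0.461, 0.536]
contact_force: [-0.5, 0.4, 0.4]
finger_gap: -0.0004
```

Run:
```python
from h import *
c,w,x,y,h=look('scene','scene6')
m=(x>-.06)&(x<.05)&(y>.01)&(y<.19)&(h>.0355)&(h<.042); k,l,st,_=cv2.connectedComponentsWithStats(m.astype(np.uint8))
for i in range(1,k):
    if st[i,4]>15: mm=l==i; print('key',st[i,4],rect(np.stack([x[mm],y[mm]],1)),np.median(h[mm]))
t=NO+.0102*NX+.1335*NY; print(delta([*t,.039],NX))
cv2.imwrite('pics/c6.png',cv2.resize(c['frame'][190:340,240:440,::-1],(800,600),interpolation=cv2.INTER_CUBIC))
```

```text
12.6667 [0.5625 0.0975 0.0502] -0.0004 [-0.52  0.38  0.4 ] nook 0.011 0.1348
key 126 (array([ 8.3, 62.6]), array([14.9, 42. ]), 89.47) 0.03785215662820618
key 104 (array([ 9.8, 98.4]), array([23.7, 20.9]), 12.5) 0.03808952025875488
key 37 (array([ 14.2, 134.7]), array([10.4, 15.3]), 6.06) 0.037963284904501106
(array([ 1.11, -0.08,  0.09]), 0.0007)
```

View pics/c6.png

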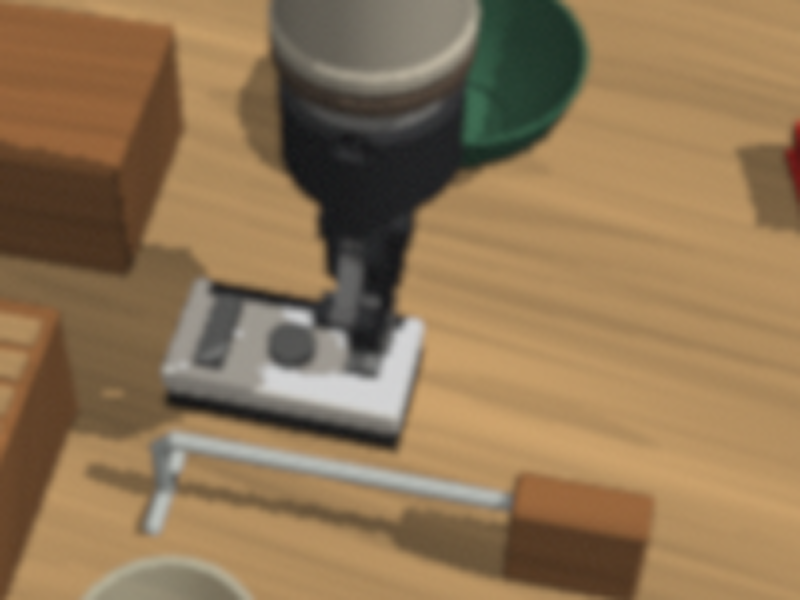

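The shut fingertips stand right over the square key (picture ≈(365,355)). I press down in small steps, watching the force.

>>> carry_out:
  rows:
    - [0,0.4,-0.1,0.1,0]
    - [0,0.8,-0.1,0.1,0]
    - [0,1.1,-0.1,0.1,0]
    - [0,1.3,-0.1,0.1,0]
    - [0,1.5,-0.1,0.1,0]

```text
time: 13.13
ee_pos: [0.5607, 0.0944, 0.0333]
orientation: [0.463, 0.534, -0.463, 0.535]
contact_force: [-0.2, -1.4, 3.3]
finger_gap: 0.0003
```

>>> carry_out:
  rows:
    - [0,0,0,0,0]
    - [0,0,0,0,0]

```text
time: 13.3
ee_pos: [0.5607, 0.0945, 0.0334]
orientation: [0.463, 0.534, -0.463, 0.535]
contact_force: [0.5, -1.7, 4.0]
finger_gap: 0.0001
```

>>> carry_out:
  rows:
    - [0,0.2,0,0,0]
    - [0,0.4,0,0,0]
    - [0,0.4,0,0,0]

```text
time: 13.55
ee_pos: [0.5607, 0.0945, 0.0293]
orientation: [0.463, 0.534, -0.463, 0.535]
contact_force: [0.4, -1.7, 5.8]
finger_gap: 0.0002
```

>>> carry_out:
  rows:
    - [0,0.07,0,0,0]
    - [0,0.07,0,0,0]
    - [0,0.07,0,0,0]
    - [0,0.07,0,0,0]
    - [0,0.07,0,0,0]

```text
time: 13.97
ee_pos: [0.5607, 0.0945, 0.0289]
orientation: [0.463, 0.534, -0.463, 0.535]
contact_force: [-0.3, -1.8, 6.3]
finger_gap: 0.0001
```

>>> carry_out:
  rows:
    - [0,0.04,0,0,0]
    - [0,0.04,0,0,0]
    - [0,-0.5,0,0,0]
    - [0,-1.2,0,0,0]
    - [0,-2,0,0,0]

```text
time: 14.38
ee_pos: [0.5597, 0.0953, 0.0487]
orientation: [0.463, 0.535, -0.463, 0.534]
contact_force: [-0.0, -0.4, -0.6]
finger_gap: 0.0002
```

>>> carry_out:
  rows:
    - [0,0,0,1.8,0]
    - [0,0,0,3.6,0]
    - [0,0,0,6,0]
    - [0,0,0,7.1,0]
    - [0,0,0,7.1,0]

```text
time: 14.8
ee_pos: [0.5708, 0.021, 0.0484]
orientation: [0.464, 0.533, -0.465, 0.534]
contact_force: [-0.0, -1.3, 0.1]
finger_gap: 0.0006
```

>>> carry_out:
  rows:
    - [0,0,0,0,0]
    - [0,0,0,0,0]
    - [0,0,0,0,0]
    - [0,0,0,0,0]
    - [0,0,0,0,0]

```text
time: 15.22
ee_pos: [0.5704, 0.0258, 0.0487]
orientation: [0.462, 0.535, -0.462, 0.535]
contact_force: [0.5, 0.6, -0.3]
finger_gap: 0.0
```

Run:
```python
from h import *
c,w,x,y,h=look('scene','scene7')
m=(x>-.06)&(x<.05)&(y>.01)&(y<.19)&(h>.0352)&(h<.042); k,l,st,_=cv2.connectedComponentsWithStats(m.astype(np.uint8))
for i in range(1,k):
    if st[i,4]>15: mm=l==i; print('key',st[i,4],rect(np.stack([x[mm],y[mm]],1)),np.median(h[mm]))
m=(x>-.06)&(x<.05)&(y>.01)&(y<.19)&(h>.024)&(h<.034); k,l,st,_=cv2.connectedComponentsWithStats(m.astype(np.uint8))
m=l==1+np.argmax(st[1:,4]); print('case',m.sum(),rect(np.stack([x[m],y[m]],1)),np.median(h[m]))
t=NO+.009*NX+.0625*NY; print(delta([*t,.0335],NX))
```

```text
15.2167 [0.5704 0.0258 0.0487] 0.0 [ 0.52  0.59 -0.26] nook 0.0086 0.0628
key 67 (array([17.8, 62.3]), array([14.2, 23.2]), 89.32) 0.03793011890478012
key 104 (array([10.5, 98.5]), array([23.5, 21. ]), 12.71) 0.038018172387873535
key 61 (array([ 10.1, 134.2]), array([15.3, 17. ]), 88.5) 0.038167190700460964
case 1208 (array([ 5.9, 98.4]), array([115.9,  62.6]), 88.76) 0.029977645309470495
(array([ 1.52,  0.04, -0.01]), 0.0011)
```

The timer has not moved and the keys are back up. Now the bar key.

>>> carry_out:
  rows:
    - [0,0.4,0,0,0]
    - [0,0.8,0,0,0]
    - [0,1.1,0,0,0]
    - [0,1.3,0,0,0]
    - [0,1.5,0,0,0]

```text
time: 15.68
ee_pos: [0.5706, 0.0246, 0.0334]
orientation: [0.463, 0.535, -0.463, 0.535]
contact_force: [-0.3, 0.2, 3.5]
finger_gap: 0.0001
```

>>> carry_out:
  rows:
    - [0,0.25,0,0,0]
    - [0,0.45,0,0,0]
    - [0,0.45,0,0,0]

```text
time: 15.93
ee_pos: [0.5706, 0.0246, 0.0291]
orientation: [0.463, 0.535, -0.463, 0.535]
contact_force: [-2.0, -0.2, 5.8]
finger_gap: -0.0001
```

>>> carry_out:
  rows:
    - [0,0.07,0,0,0]
    - [0,0.08,0,0,0]
    - [0,0.08,0,0,0]
    - [0,0.08,0,0,0]
    - [0,0.08,0,0,0]

```text
time: 16.35
ee_pos: [0.5706, 0.0246, 0.0287]
orientation: [0.463, 0.535, -0.463, 0.535]
contact_force: [-1.9, -0.4, 6.7]
finger_gap: -0.0002
```

>>> carry_out:
  rows:
    - [0,0.02,0,0,0]
    - [0,-0.5,0,0,0]
    - [0,-1.2,0,0,0]
    - [0,-2,0,0,0]
    - [0,-2,0,0,0]

```text
time: 16.77
ee_pos: [0.5716, 0.0248, 0.0499]
orientation: [0.463, 0.534, -0.462, 0.535]
contact_force: [1.0, 0.4, 0.6]
finger_gap: 0.0002
```

>>> carry_out:
  rows:
    - [0,0,0,-1.2,0]
    - [0,0.1,0.1,-2.4,0]
    - [0,0.1,0.1,-3.2,0]
    - [0,0.1,0.1,-3.6,0]
    - [0,0.1,0.1,-3.6,0]

```text
time: 17.18
ee_pos: [0.5657, 0.0628, 0.0472]
orientation: [0.462, 0.536, -0.462, 0.535]
contact_force: [0.2, -0.5, 0.3]
finger_gap: -0.0002
```

>>> carry_out:
  rows:
    - [0,0,0,0,0]
    - [0,0,0,0,0]
    - [0,0,0,0,0]
    - [0,0,0,0,0]
    - [0,0,0,0,0]

```text
time: 17.6
ee_pos: [0.5665, 0.0598, 0.0473]
orientation: [0.463, 0.534, -0.463, 0.535]
contact_force: [-0.6, -0.5, 0.4]
finger_gap: -0.0002
```

Run:
```python
from h import *
c,w,x,y,h=look('scene','scene8')
m=(x>-.06)&(x<.05)&(y>.01)&(y<.19)&(h>.0352)&(h<.042); k,l,st,_=cv2.connectedComponentsWithStats(m.astype(np.uint8))
for i in range(1,k):
    if st[i,4]>15: mm=l==i; print('key',st[i,4],rect(np.stack([x[mm],y[mm]],1)),np.median(h[mm]))
t=NO+.010*NX+.0985*NY; print(delta([*t,.0335],NX))
```

```text
17.6 [0.5665 0.0598 0.0473] -0.0002 [-0.56 -0.54  0.4 ] nook 0.0096 0.0969
key 109 (array([10.7, 62.4]), array([14.3, 39.5]), 87.74) 0.03755954156767814
key 62 (array([13. , 99.6]), array([17.1, 21.8]), 18.16) 0.03824194025775296
key 64 (array([  9.7, 134.2]), array([15.7, 17.7]), 87.05) 0.03810358812688711
(array([ 1.38,  0.04, -0.15]), -0.001)
```

Over the round key (nook 9.6, 96.9 mm against about 10, 98.5). I press it.

>>> carry_out:
  rows:
    - [0,0.3,0,-0.1,0]
    - [0,0.6,0,-0.1,0]
    - [0,0.9,0,-0.1,0]
    - [0,1.2,0,-0.1,0]
    - [0,1.4,0,-0.1,0]

```text
time: 18.07
ee_pos: [0.5663, 0.0613, 0.033]
orientation: [0.463, 0.535, -0.463, 0.535]
contact_force: [0.3, -0.4, 3.6]
finger_gap: -0.0002
```

>>> carry_out:
  rows:
    - [0,0.25,0,0,0]
    - [0,0.43,0,0,0]
    - [0,0.43,0,0,0]

```text
time: 18.32
ee_pos: [0.5663, 0.0613, 0.029]
orientation: [0.463, 0.535, -0.463, 0.535]
contact_force: [-1.6, -0.9, 6.1]
finger_gap: -0.0003
```

>>> carry_out:
  rows:
    - [0,0.05,0,0,0]
    - [0,0.06,0,0,0]
    - [0,0.06,0,0,0]
    - [0,0.06,0,0,0]
    - [0,0.06,0,0,0]

```text
time: 18.73
ee_pos: [0.5663, 0.0613, 0.0288]
orientation: [0.463, 0.535, -0.463, 0.535]
contact_force: [-1.3, 0.1, 6.4]
finger_gap: 0.0001
```

>>> carry_out:
  rows:
    - [0,0.02,0,0,0]
    - [0,-0.5,0,0,0]
    - [0,-1.2,0,0,0]
    - [0,-3,0,0,0]
    - [0,-6,0,0,0]

```text
time: 19.15
ee_pos: [0.564, 0.0607, 0.0868]
orientation: [0.461, 0.536, -0.464, 0.533]
contact_force: [1.3, -0.4, 0.7]
finger_gap: 0.0001
```

>>> carry_out:
  rows:
    - [0,-3,0,-3,0]
    - [0,-6,0,-6,0]
    - [0,-9,0,-9,0]
    - [0,-11,0,-12,0]
    - [0,-12,0,-14,0]

```text
time: 19.57
ee_pos: [0.546, 0.2046, 0.2126]
orientation: [0.464, 0.535, -0.46, 0.536]
contact_force: [0.0, 1.1, -0.3]
finger_gap: -0.0004
```

>>> carry_out:
  rows:
    - [0,0,0,0,0]
    - [0,0,0,0,0]
    - [0,0,0,0,0]

```text
time: 19.82
ee_pos: [0.546, 0.1987, 0.2078]
orientation: [0.462, 0.534, -0.463, 0.535]
contact_force: [0.8, -0.3, 0.0]
finger_gap: 0.0004
```

Run:
```python
from h import *
c,w,x,y,h=look('scene','scene9')
m=(x>-.06)&(x<.05)&(y>.01)&(y<.19)&(h>.0352)&(h<.042); k,l,st,_=cv2.connectedComponentsWithStats(m.astype(np.uint8))
for i in range(1,k):
    if st[i,4]>15: mm=l==i; print('key',st[i,4],rect(np.stack([x[mm],y[mm]],1)),np.median(h[mm]))
m=(x>-.06)&(x<.05)&(y>.01)&(y<.19)&(h>.024)&(h<.034); k,l,st,_=cv2.connectedComponentsWithStats(m.astype(np.uint8))
m=l==1+np.argmax(st[1:,4]); print('case',m.sum(),rect(np.stack([x[m],y[m]],1)),np.median(h[m]))
for nm,b in (('jar',((.69,.85),(.03,.16),(.09,.13))),('funnel',((.69,.85),(.13,.28),(.02,.1))),('bowl',((.28,.47),(-.02,.18),(.05,.075)))):
    P=w[region(w,*b)]; print(nm,len(P),P[:,:2].min(0).round(3),P[:,:2].max(0).round(3))
cv2.imwrite('pics/c9.png',cv2.resize(c['frame'][160:460,80:480,::-1],(800,600)))
```

```text
19.8167 [0.546  0.1987 0.2078] 0.0004 [ 0.76 -0.25  0.02] nook 0.0093 0.2373
key 129 (array([ 8.4, 62.4]), array([14.1, 41.1]), 89.07) 0.03796416279085429
key 101 (array([ 9.8, 98.4]), array([22.7, 20.9]), 12.59) 0.0380390131411159
key 66 (array([ 10.2, 134.3]), array([15.9, 18.5]), 88.69) 0.037853778779327524
case 1298 (array([ 5.1, 98.4]), array([116.5,  62.3]), 88.72) 0.029996578678930484
jar 913 [0.725 0.051] [0.801 0.127]
funnel 2033 [0.719 0.164] [0.8   0.246]
bowl 635 [0.3   0.011] [0.44  0.149]
```

View pics/c9.png

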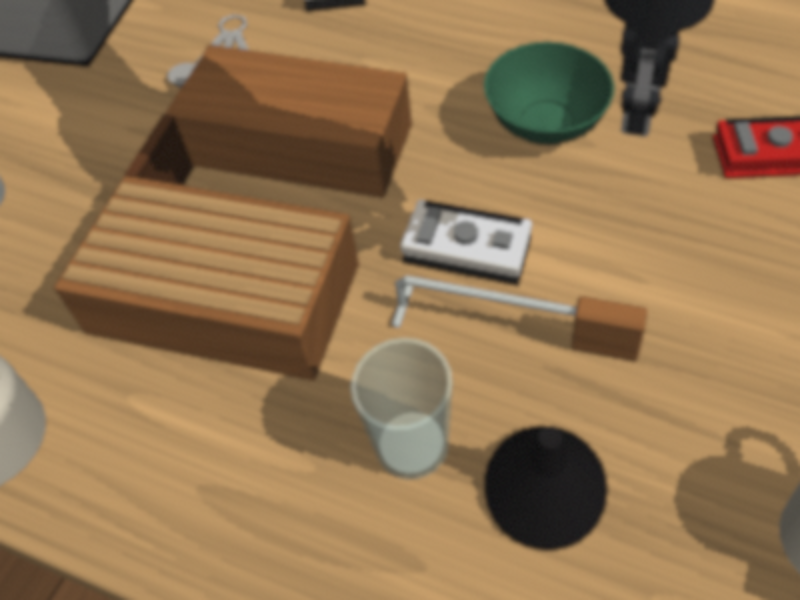

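The picture shows the timer flat and clear of the slot at about (467,240), the rake flat beside it, and the jar, bowl and funnel where they were. I hand in.

```bash
python3 -c "
from station import job
print(job.hand_in())"
```

```text
the job is handed in; nothing more can be done
None
```

The job is done and handed in; the last reading before hand-in was at about 20 s of the 64 s allowed.

- **Timer and rake:** I lifted the rake over the timer, lowered its foot behind it and drew the timer out with about 2 N of drag. The timer now lies flat about 40 mm beyond the mouth. The rake lies flat beside it, about 30 mm clear.
- **Keys:** I pressed square, then bar, then round with shut fingers. Each was held for about half a second at roughly 6 to 6.7 N, with a side force under 2 N, then released. The square key was probably held a little longer, about 0.65 s, because I stepped the force up.
- **Last checks:** All three key tops are back at about 38 mm and the case top is at about 30 mm. The jar, bowl and funnel are within 1 mm of where they started, and the gripper is clear of everything.
- **What I could not confirm:** I judged "fully down" from the measured force and travel, since I had no direct reading of key depth. The wrist and scene cameras disagreed by about 3 mm on the square key's position. I aimed between them, and the press worked there.

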